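# Centre the wobbly carved cow on its display riser

### The job

The little carved cow on the cheese counter stands too near the edge of its round wooden riser. With closed fingers, gently nudge it by its round foot plate, in one or more light taps, until it stands upright in the middle of the riser, its middle within 8 mm of the riser's centre; any facing will do. Do not grip it, put it between the fingers, lift it, topple it or knock it off, leave the things around it where they are, and take the hand away at the end.

Things in the scene. Friction and masses are not known exactly. Their poses are not given: they have to be found in the camera images.
- cow: Carved wooden cow figurine, 59 mm high, about 80 g, loose, top-heavy, on a round foot plate. It rocks easily: pushed at the foot plate it slides, pushed at the animal (25 to 55 mm up) it tips. The animal stays within 19 mm of the axis, inside the plate's outline. Origin: centre of its underside, on the riser's top; z up the axis, x to the head. Starts 28 to 38 mm off the riser's centre, in any direction.
- cow_plate (a point): Centre of the cow's foot plate, on its axis, 7 mm above its underside. The plate is a disc of 42 mm diameter and 8 mm thickness; its vertical rim lies 3 to 11 mm above the riser's top. Under it a boss of only 26 mm diameter and 3 mm height carries the figurine.
- riser: Round display riser, a slice of a branch: vertical dark bark side, pale top with growth rings and a dark pith dot of 8 mm at the centre. 120 mm in diameter, 50 mm high, fixed to the counter, top flat and level. Origin: centre of its underside, on the counter; z up.
- riser_top (a point): Centre of the riser's top surface (its pith dot), 50 mm above the counter.
- jar: Bystander: closed honey jar with brass lid, 54 mm in diameter, 75 mm high, loose, beside the riser. Origin: centre of its underside.
- pick_box: Bystander: open cardboard box of cocktail sticks, 70 x 100 x 35 mm high, loose, beside the riser on the other side. Origin: centre of its underside.
- cheese_block: Bystander: block of cheese, 60 x 100 x 50 mm high, loose, on the counter to the robot's right. Origin: centre of its underside.
- cheese_board: Bystander: round tasting board of 248 mm diameter and 22 mm height with rows of cheese cubes on it (38 mm high in all), fixed, on the counter to the robot's left. Origin: centre of its underside.
Mind the look-alikes: they are no part of the job. Leave any purple or red look-alike of the cow alone.

How it is judged (in metres and radians):
At the end, for the whole second after the job is handed in: The cow stands upright (within 0.05 rad) and at rest on the riser's top (height within 3 mm), its axis within 8 mm of the riser's centre (horizontal distance between cow and riser_top below 0.008 m and angle between cow's own z axis and vertical below 0.05 rad and z of cow in the frame of riser_top between -0.003 and 0.003 m and linear speed of cow below 0.01 m/s); the robot touches nothing.
It fails at once if the cow is tipped by more than 0.35 rad or falls off the riser (angle between cow's own z axis and vertical above 0.35 rad or z of cow in the frame of riser_top below -0.008 m).
It fails at once if the cow is lifted more than 10 mm off the riser's top (z of cow in the frame of riser_top above 0.01 m).
It fails at once if the cow is taken between the fingers (grasp point within 22 mm of its axis and lower than 50 mm above its underside) (horizontal distance between the grasp point and cow below 0.022 m and z of the grasp point in the frame of riser_top below 0.05 m).
It fails at once if the cow is knocked instead of tapped gently (more than 10 N from the fingers, or faster than 0.3 m/s) (contact force between the fingers and cow above 10 N or linear speed of cow above 0.3 m/s).
It fails at once if a bystander (jar, pick box or cheese block) is moved by more than 10 mm (distance of any of jar, pick_box, cheese_block from where it was at the start of the episode above 0.01 m).
It also fails if it takes over 45 s, if anything falls off the work surface, if the arm or the gripper's body presses on something with over 40 N, if the wrist force passes 120 N, or if a joint passes its speed limit or range.

### The arm

A 6-joint arm with a two-finger parallel gripper is mounted at the origin on the work surface. World frame = base frame: x ahead of the robot, y to its left, z up, the work surface at z = 0. Lengths are in mm, angles in degrees, forces in N, time in s.
With the tool pointing down it reaches from about 325 to 900 mm from the base axis. Payload 6.1 kg.
Tool frame: the origin (TCP) lies midway between the tips of the shut fingers; the grasp point (between the pads) lies 19 mm behind it; z points along the fingers, x is the direction in which the jaws open and shut, and the axes are right-handed (so a half turn about z gives the same grasp; the last joint's range is limited). The gripper opens to 87 mm and grips with 3 to 60 N. Pads are 19 mm wide; open, the fingers measure 117 mm over their backs; the gripper's body (75 mm by 190 mm) begins 51 mm behind the grasp point.
Start: joints at [65.827, 12.628, 87.462, -0, 79.91, -7.225], TCP at [182.189, 597.848, 222.538] pointing down, gripper open.
Joint ranges: [-170.65, 170.65], [-52.31, 119.04], [5.05, 147.46], [-71.25, 251.25], [11.57, 151.72], [-153.62, 153.62]. Speed limits (degrees/s): [147.25, 147.25, 172.46, 180, 180, 180].

### API

Orientations are given as [roll, pitch, yaw] about the fixed x, y, z axes, in that order (R = Rz(yaw) Ry(pitch) Rx(roll)).
In Python, from bench import r, cams, order gives the robot as it stands.
- The arm moves only by the shell command python3 -m handwheel 'ROWS'. ROWS is JSON, a list of rows, each a list of 7 numbers: the shift along the tool's x, y, z in units of 50 mm (1.0 is 50 mm), then the turn, a rotation vector about the tool's x, y, z in units of 0.08 rad (1.0 is 0.08 rad), then the gripper's target within -1 to 1 (fully open at 1, half-way at 0, shut at -1). A call has 1 to 20 rows; each row shifts and turns the pose as measured when the row begins, along the tool's axes as they then stand; what a row does not reach is not made up. A row lasts 1/8 s, in which the tool goes at most 62.5 mm and 10.7 degrees, less where a joint would pass 70% of its speed; a pose out of reach is approached as far as the arm can. A call with a number of a shift or a turn outside -1 to 1 is refused whole. A call with a gripper value outside its range is refused whole. The fingers move at their own pace and stop on an object; the grip force is fixed at half the most. Time passes only in rows, so rows that do not move let the fingers close. It gives the time, the measured TCP pose, the force and the opening at its end, in the units of the state.
- r.get_state(): the state, without advancing time (a new reading comes with each control period).
- cams.grab_frame(name): name is "side" or "top"; returns a dict with "pixels" (480x640x3 uint8, red, green, blue), "depth" (480x640 float32, mm along the optical axis (not along the pixel's ray), 0 where there is no reading), "fx", "fy", "cx", "cy" (pixels), "dist" ([k1, k2, p1, p2, k3] as OpenCV has them; the pictures are not rectified), "extrinsics" (4x4, takes a point from world to camera coordinates). Camera axes: x right, y up, looking along -z (the intrinsics and any distortion apply to the point x, -y, -z); pixel columns grow to the right and rows downward; lengths in mm; the calibration is good to about 2 mm. A picture is of the moment at which its call begins.
- order.hand_in(): hands the job in, once; it reports no verdict.
The state is a dict: "clock": time; "qpos": joint angles; "qd": joint speeds; "joint_torque": joint torques, N m; "ee_pos": TCP position; "ee_rot": TCP orientation; "contact_force": force on the tool from outside, world axes, zero at the start; "moment": the same for the moment, N m; "width": opening from 0.0 (shut) to 1.0 (fully open).
Only numpy, scipy, OpenCV 4.12 (cv2) and the standard library are available. Lean on these libraries where they do the work, as an engineer would, in place of code of your own. Each camera call takes 0.05 s, during which the arm holds its last target. There are 200 camera calls.

## Working session

There is one attempt and no reset: what is moved stays moved. The work goes in short steps, Python scripts to look and compute and a shell command to move; the robot and the scene stay as the last step left them, time stands still between calls to the robot, and variables do not carry over. Pictures are saved under pics/ and viewed, about 8 in all and at most 12, crops included, and the job is handed in when it is done.

```bash
mkdir -p pics; ls
python3 - <<'E'
from bench import r,cams,order
import cv2,numpy as np
for n in("top","side"):
    f=cams.grab_frame(n); np.savez(f"pics/{n}0.npz",**f)
    cv2.imwrite(f"pics/{n}0.png",f["pixels"][:,:,::-1]); print(n,f["fx"],f["cx"],f["cy"],f["dist"],np.round(f["extrinsics"],3).tolist())
s=r.get_state(); print(s["clock"],s["ee_pos"],s["ee_rot"],s["width"])
E
```

```text
pics
top 572.2147574510306 311.0296954703747 240.71624344229738 [0.00109691 0.         0.         0.         0.        ] [[-0.007, -1.0, -0.003, 34.344], [0.981, -0.008, 0.196, -549.147], [-0.196, -0.002, 0.981, -1395.902], [0.0, 0.0, 0.0, 1.0]]
side 442.7894380103202 313.8259962684962 240.9148570945834 [-0.09800026  0.          0.          0.          0.        ] [[0.926, -0.378, 0.012, -516.2], [0.223, 0.573, 0.789, -193.136], [-0.305, -0.727, 0.614, -919.624], [0.0, 0.0, 0.0, 1.0]]
0.1 [181.9465117  597.33015256 221.5262961 ] [-1.79985880e+02  1.01115171e-01  7.30510926e+01] 1.0042665831923838
```

View pics/top0.png

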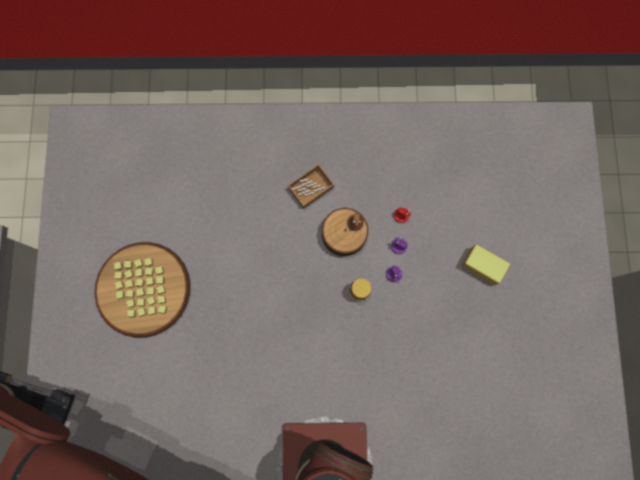

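View pics/side0.png

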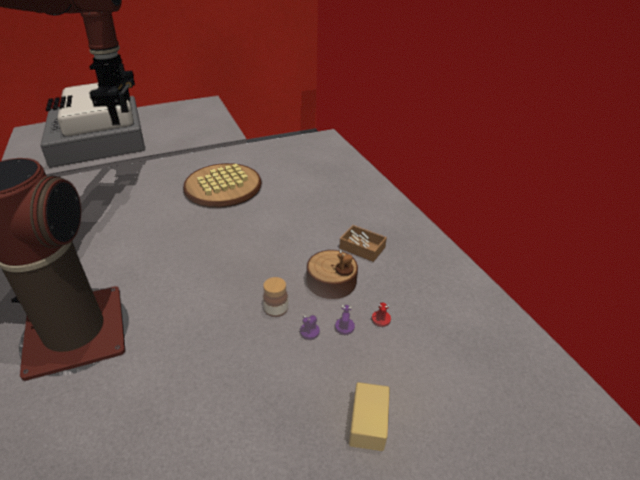

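Top view: riser at about (345,231), with the brown cow on it at (356,221). Candidates for the cow are the brown one at (356,221), the red one at (402,214) and the purple ones at (399,245) and (395,273). I choose the brown one because it stands on the riser. In the side view it is at (344,263). The jar is at top (361,289) and the pick box at top (311,187).

```bash
cat > h.py <<'E'
import numpy as np,cv2
def K(f): return np.array([[f["fx"],0,f["cx"]],[0,f["fy"],f["cy"]],[0,0,1.]])
def ray(f,uv,z):
    p=cv2.undistortPoints(np.array(uv,float).reshape(-1,1,2),K(f),np.array(f["dist"])).reshape(-1,2)
    E=np.array(f["extrinsics"]);R,t=E[:3,:3],E[:3,3]; c=-R.T@t
    d=np.c_[p[:,0],-p[:,1],-np.ones(len(p))]@R
    return c+d*((z-c[2])/d[:,2])[:,None]
def pix(f,P):
    E=np.array(f["extrinsics"]); D=np.diag([1,-1,-1.])
    return cv2.projectPoints(np.array(P,float).reshape(-1,1,3),cv2.Rodrigues(D@E[:3,:3])[0],D@E[:3,3],K(f),np.array(f["dist"]))[0].reshape(-1,2)
E
python3 - <<'E'
from h import *
t=dict(np.load("pics/top0.npz")); s=dict(np.load("pics/side0.npz"))
a=cv2.resize(t["pixels"][190:310,290:420],None,fx=5,fy=5,interpolation=cv2.INTER_CUBIC)
b=cv2.resize(s["pixels"][240:310,290:370],None,fx=8,fy=8,interpolation=cv2.INTER_CUBIC)
cv2.imwrite("pics/c1.png",a[:600,:,::-1]); cv2.imwrite("pics/c2.png",b[:,:,::-1])
print(ray(t,[(345,231)],50),ray(t,[(356,221)],80),ray(s,[(332,267)],50),"jar",ray(t,[(361,288)],75))
E
```

```text
[[574.81135889 -56.68428327  50.        ]] [[593.71604324 -82.95074092  80.        ]] [[577.03352887 -61.78513619  50.        ]] jar [[425.85764455 -91.78246773  75.        ]]
```

View pics/c1.png

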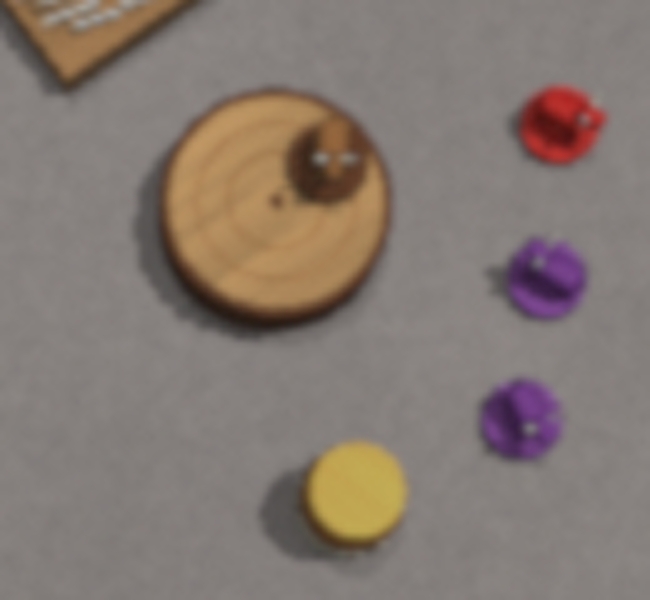

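View pics/c2.png

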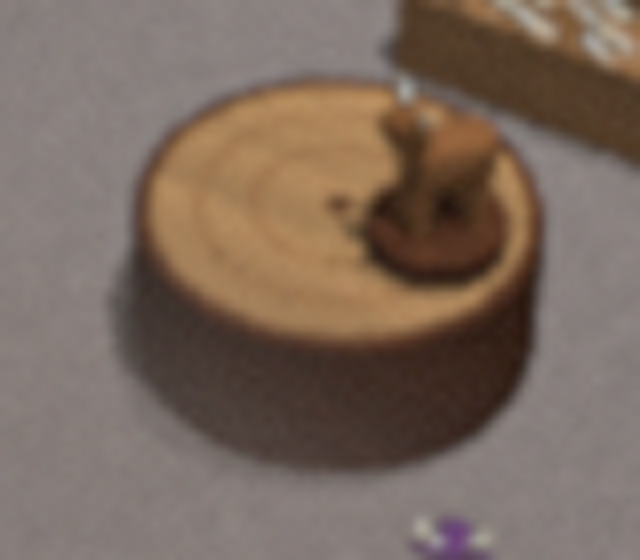

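The crops confirm it: the brown cow stands on the riser, upper right of the pith dot in the top view. The plate centre is about (328,164) and the pith (277,200) in crop pixels. Next I measure both.

```bash
cat >> h.py <<'E'
def locate(t):
    """riser pith by outline and cow plate in top view"""
    im=t["pixels"].astype(int); hsv=cv2.cvtColor(t["pixels"],cv2.COLOR_RGB2HSV)
    w=np.zeros(im.shape[:2],bool); w[203:262,315:378]=1
    pale=w&(hsv[...,2]>125)&(hsv[...,1]>75)&(hsv[...,0]<25)
    c=max(cv2.findContours(pale.astype(np.uint8),0,1)[0],key=cv2.contourArea)
    h=cv2.convexHull(c); e=cv2.fitEllipse(h)
    ins=cv2.ellipse(np.zeros(im.shape[:2],np.uint8),((e[0][0],e[0][1]),(e[1][0]-3,e[1][1]-3),e[2]),1,-1)>0
    dark=(ins&(hsv[...,2]<118)).astype(np.uint8)
    dark=cv2.morphologyEx(dark,cv2.MORPH_OPEN,np.ones((3,3)))
    d=max(cv2.findContours(dark,0,1)[0],key=cv2.contourArea); cc=cv2.minEnclosingCircle(d)
    return e,cc
E
python3 - <<'E'
from h import *
t=dict(np.load("pics/top0.npz")); s=dict(np.load("pics/side0.npz"))
e,c=locate(t);print(e,c, ray(t,[e[0]],50),ray(t,[c[0]],61))
q=lambda x,y,k,ox,oy:((x+.5)/k-.5+ox,(y+.5)/k-.5+oy)
print("top  man",ray(t,[q(277,200,5,290,190)],50),ray(t,[q(328,164,5,290,190)],61))
print("side man",ray(s,[q(339,203,8,290,240)],50),ray(s,[q(437,227,8,290,240)],61))
for d in (t,s): print(np.round(pix(d,[[576,-58,50]]),1))
E
```

```text
((344.6457214355469, 229.8239288330078), (42.331966400146484, 43.80998611450195), 111.8752212524414) ((354.2362060546875, 223.26687622070312), 7.954986572265625) [[577.88794838 -55.83893272  50.        ]] [[592.30961503 -79.84383746  61.        ]]
top  man [[578.46530176 -56.75358372  50.        ]] [[594.5462866  -82.33890974  61.        ]]
side man [[579.85303713 -55.11743707  50.        ]] [[595.92888831 -86.13004225  61.        ]]
[[345.5 230.5]]
[[330.9 266.1]]
```

Riser centre is about (578.5, -56). The cow is offset by about (+16.5, -28), so the push heading is about 120°, which I'll do along tool -y with yaw 30. First comes a high approach to about (618, -125) with the fingers closing.

```bash
python3 -m handwheel '[[-0.66,0.74,0,0,0,0,-1],[-0.66,0.74,0,0,0,0,-1],[-0.66,0.74,0,0,0,0,-1],[-0.66,0.74,0,0,0,0,-1],[-0.66,0.74,0,0,0,0,-1],[-0.66,0.74,0,0,0,0,-1],[-0.66,0.74,0,0,0,0,-1],[-0.66,0.74,0,0,0,0,-1],[-0.66,0.74,0,0,0,0,-1],[-0.66,0.74,0,0,0,0,-1],[-0.66,0.74,0,0,0,0,-1],[-0.66,0.74,0,0,0,0,-1],[-0.66,0.74,0,0,0,0,-1],[-0.66,0.74,0,0,0,0,-1],[-0.66,0.74,0,0,0,0,-1],[-0.66,0.74,0,0,0,0,-1],[-0.66,0.74,0,0,0,0,-1]]'
python3 -m handwheel '[[0,0,0,0,0,0.94,-1],[0,0,0,0,0,0.94,-1],[0,0,0,0,0,0.94,-1],[0,0,0,0,0,0.94,-1],[0,0,0,0,0,0.94,-1],[0,0,0,0,0,0.94,-1],[0,0,0,0,0,0.94,-1],[0,0,0,0,0,0.94,-1],[0,0,0,0,0,0.94,-1],[0,0,0,0,0,0.94,-1],[0,0,0,0,0,0,-1],[0,0,0,0,0,0,-1]]'
```

```text
clock: 2.22
ee_pos: [629.2, -143.6, 215.6]
ee_rot: [-179.6, 0.3, 73.4]
contact_force: [1.0, 0.3, 0.4]
width: 0.01
clock: 3.72
ee_pos: [626.0, -147.3, 205.6]
ee_rot: [-179.3, 1.1, 28.7]
contact_force: [0.3, -0.4, -0.9]
width: 0.003
```

```bash
cat >> h.py <<'E'
from scipy.spatial.transform import Rotation as Ro
def goal(s,p,yaw,tilt=0):
    R=Ro.from_euler("xyz",s["ee_rot"],degrees=True)
    T=Ro.from_euler("xyz",[180,0,yaw],degrees=True)*Ro.from_euler("x",tilt,degrees=True)
    print("pos",np.round(s["ee_pos"],1),"rot",np.round(s["ee_rot"],1),"shift units",np.round(R.inv().apply(np.array(p)-s["ee_pos"])/50,2),"turn units",np.round((R.inv()*T).as_rotvec()/.08,2))
E
python3 - <<'E'
from h import *
from bench import r
t=dict(np.load("pics/top0.npz"))
print("red",ray(t,[(401.5,215)],8))
goal(r.get_state(),[622,-131,90],30,4)
E
```

```text
red [[ 625.89310272 -209.03548192    8.        ]]
pos [ 626.  -147.3  205.6] rot [-179.3    1.1   28.7] shift units [ 0.13 -0.3   2.31] turn units [ 0.72  0.22 -0.3 ]
```

```bash
python3 -m handwheel '[[0.13,-0.3,0.1,0.72,0.22,-0.3,-1],[0,0,0.6,0,0,0,-1],[0,0,0.6,0,0,0,-1],[0,0,0.6,0,0,0,-1],[0,0,0.4,0,0,0,-1],[0,0,0,0,0,0,-1],[0,0,0,0,0,0,-1]]'
python3 - <<'E'
from h import *
from bench import r,cams
goal(r.get_state(),[622,-131,55],30,4)
t=cams.grab_frame("top");s=cams.grab_frame("side")
a=cv2.resize(t["pixels"][195:275,315:400],None,fx=4.5,fy=4.5,interpolation=cv2.INTER_CUBIC)
b=cv2.resize(s["pixels"][230:310,290:375],None,fx=4.5,fy=4.5,interpolation=cv2.INTER_CUBIC)
cv2.imwrite("pics/d1.png",np.hstack([a,b])[:,:,::-1])
E
```

```text
clock: 4.6
ee_pos: [621.8, -124.1, 89.5]
ee_rot: [-176.1, -0.2, 30.4]
contact_force: [0.3, 0.2, 0.7]
width: 0.007
pos [ 621.8 -124.1   89.5] rot [-176.1   -0.2   30.4] shift units [-0.07  0.17  0.68] turn units [ 0.01 -0.03  0.1 ]
```

View pics/d1.png

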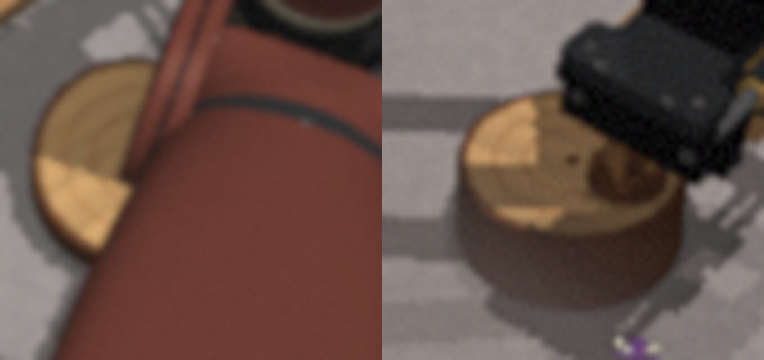

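The riser and cow still stand as before: side crop has the cow at about (625,170) and the pith at (572,158). The arm hides the cow from the top camera. I lower to z≈56, outside the plate.

```bash
python3 -m handwheel '[[-0.04,0.05,0.3,0,0,0.1,-1],[0,0.02,0.25,0,0,0,-1],[0,0,0.1,0,0,0,-1],[0,0,0,0,0,0,-1],[0,0,0,0,0,0,-1]]'
python3 - <<'E'
from h import *
from bench import r
s=r.get_state()
goal(s,[578.5+.51*34.5,-56-.86*34.5,56],30,4);print(s["contact_force"])
E
```

```text
clock: 5.32
ee_pos: [621.6, -126.8, 56.0]
ee_rot: [-176.2, -0.2, 29.9]
contact_force: [0.1, 0.1, 0.5]
width: 0.003
pos [ 621.6 -126.8   56. ] rot [-176.2   -0.2   29.9] shift units [-0.03 -0.97  0.07] turn units [ 0.04 -0.05 -0.01]
[0.08675946 0.05470879 0.4888867 ]
```

```bash
python3 -m handwheel '[[0,-0.1,0.007,0,0,0,-1],[0,-0.1,0.007,0,0,0,-1],[0,-0.08,0.006,0,0,0,-1],[0,-0.08,0.006,0,0,0,-1],[0,-0.08,0.006,0,0,0,-1],[0,-0.08,0.006,0,0,0,-1],[0,-0.08,0.006,0,0,0,-1],[0,-0.08,0.006,0,0,0,-1],[0,-0.06,0.005,0,0,0,-1],[0,-0.04,0.003,0,0,0,-1],[0,0,0,0,0,0,-1]]'
python3 - <<'E'
from h import *
from bench import r,cams
s=r.get_state();goal(s,[578.5+.51*30.5,-56-.86*30.5,56],30,4);print(s["contact_force"])
f=cams.grab_frame("side");np.savez("pics/s2.npz",**f)
cv2.imwrite("pics/e1.png",cv2.resize(f["pixels"][235:305,290:370],None,fx=7,fy=7,interpolation=cv2.INTER_CUBIC)[:,:,::-1])
E
```

```text
clock: 6.7
ee_pos: [601.5, -90.5, 57.0]
ee_rot: [-176.3, -0.3, 30.0]
contact_force: [-0.8, -0.3, -0.1]
width: 0.009
pos [601.5 -90.5  57. ] rot [-176.3   -0.3   30. ] shift units [-0.05 -0.22  0.03] turn units [ 0.06 -0.07 -0.  ]
[-0.81745984 -0.32480675 -0.14035154]
```

View pics/e1.png

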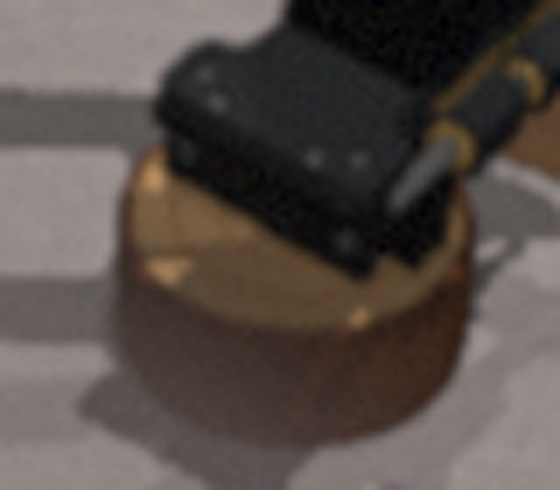

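The gripper hides the cow in this view; the riser is otherwise clear. About 11 mm of push remains by geometry. I push about 9 mm, then back off and lift to look.

```bash
python3 -m handwheel '[[0,-0.05,0.01,0,0,0,-1],[0,-0.05,0.01,0,0,0,-1],[0,-0.04,0.005,0,0,0,-1],[0,-0.03,0.003,0,0,0,-1],[0,0,0,0,0,0,-1]]'
python3 -m handwheel '[[0,0.08,0,0,0,0,-1],[0,0.2,0,0,0,0,-1],[0,0.4,0,0,0,0,-1],[0,0.6,-0.2,0,0,0,-1],[0,0.6,-0.4,0,0,0,-1],[0,0.8,-0.8,0,0,0,-1],[0,0.8,-0.9,0,0,0,-1],[0,0.9,-0.9,0,0,0,-1],[0,0.9,0,0,0,0,-1],[0,0.9,0,0,0,0,-1],[0,0,0,0,0,0,-1]]'
python3 - <<'E'
from h import *
from bench import cams
t=cams.grab_frame("top");s=cams.grab_frame("side");np.savez("pics/t3.npz",**t);np.savez("pics/s3.npz",**s)
cr=lambda f,y,x:cv2.resize(f["pixels"][y:y+70,x:x+66],None,fx=6,fy=6,interpolation=cv2.INTER_CUBIC)
cv2.imwrite("pics/f1.png",np.hstack([cr(t,197,312),cr(s,235,300)])[:,:,::-1])
E
```

```text
clock: 7.38
ee_pos: [597.7, -83.3, 56.7]
ee_rot: [-176.3, -0.4, 29.9]
contact_force: [-0.4, 0.3, 1.2]
width: 0.006
clock: 8.75
ee_pos: [758.8, -378.9, 191.9]
ee_rot: [-176.3, -0.2, 29.7]
contact_force: [-0.9, 0.6, -0.3]
width: 0.006
```

View pics/f1.png

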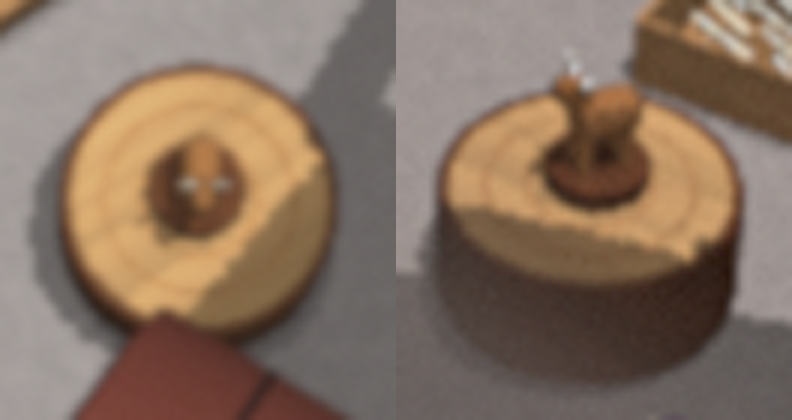

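Top view: the cow is upright near the middle, with its plate at about (197,190) in the crop. In the side view the plate spans columns 543–650. Next I compare this with where a centred plate should appear.

Run:
```python
from h import *
t=dict(np.load("pics/t3.npz")); s=dict(np.load("pics/s3.npz"))
q=lambda x,y,ox,oy:((x+.5)/6-.5+ox,(y+.5)/6-.5+oy)
a=np.linspace(0,2*np.pi,73)
for n,d,C,ox,oy in(("top",t,(578.5,-56.5),312,197),("side",s,(579.9,-55.1),300,235)):
    for z,rad in((61,21),(53,21),(50,60)):
        P=pix(d,np.c_[C[0]+rad*np.cos(a),C[1]+rad*np.sin(a),0*a+z]);c=(P-[ox,oy]+.5)*6-.5
        print(n,z,"cols",c[:,0].min().round(),c[:,0].max().round(),"rows",c[:,1].min().round(),c[:,1].max().round())
    hsv=cv2.cvtColor(d["pixels"],cv2.COLOR_RGB2HSV)[oy:oy+70,ox:ox+66]
    dk=((hsv[...,2]<105)&(hsv[...,1]>80)).astype(np.uint8)
    w=np.zeros_like(dk); (w[22:42,20:46] if n=="top" else w[20:37,18:48]).fill(1)
    ys,xs=np.nonzero(dk*w); print("  mask cols",xs.min()*6,xs.max()*6+5,"rows",ys.min()*6,ys.max()*6+5)
print("cow top",ray(t,[q(197,190,312,197)],61),"side by cols 147..254, bottom 208")
```

```text
top 61 cols 152.0 251.0 rows 144.0 241.0
top 53 cols 151.0 250.0 rows 148.0 245.0
top 50 cols 59.0 341.0 rows 61.0 337.0
  mask cols 156 209 rows 156 233
side 61 cols 141.0 250.0 rows 125.0 197.0
side 53 cols 140.0 249.0 rows 141.0 212.0
side 50 cols 39.0 350.0 rows 85.0 289.0
  mask cols 144 251 rows 120 209
cow top [[579.56620127 -54.69437474  61.        ]] side by cols 147..254, bottom 208
```

Run:
```python
from h import *
from bench import order,r
a=dict(np.load("pics/s3.npz"))["pixels"];b=dict(np.load("pics/side0.npz"))["pixels"]
for n,lo,hi in(("red/purple",(120,80,50),(179,255,255)),("cheese",(20,90,90),(32,255,255))):
    for p in(b,a):
        m=cv2.inRange(cv2.cvtColor(p,cv2.COLOR_RGB2HSV),lo,hi);m[:,:290]=0;m[:295]=0;m[:,395:]=0
        k=cv2.connectedComponentsWithStats(m);print(n,[(c.round(1).tolist()) for c,s in zip(k[3][1:],k[2][1:]) if s[4]>60])
for n,(y,x) in dict(jar=(275,260),box=(225,338)).items():
    A,B=[np.float32(cv2.cvtColor(p[y:y+40,x:x+50],cv2.COLOR_RGB2GRAY)) for p in(a,b)];print(n,cv2.phaseCorrelate(A,B))
print(r.get_state()["clock"],order.hand_in())
```

```text
red/purple [[345.6, 323.3], [311.9, 332.4]]
red/purple [[343.5, 328.1], [311.3, 332.4]]
cheese [[370.8, 411.7], [362.6, 443.1]]
cheese [[370.6, 413.0]]
jar ((0.19389478324689335, -0.5702221916517622), 0.6678774008750915)
box ((0.2912226675790279, 0.15324487312447843), 0.7478471875190735)
the job is handed in; nothing more can be done
8.85 None
```

I nudged the brown cow by its foot plate with closed fingers, in two light pushes totalling about 50 mm of finger travel. I then backed the hand off to about (759, -379, 192) and handed in at 8.85 s; no verdict was reported.

- **Cow:** In both views it stands upright near the middle of the riser. I put its axis about 2 mm off centre from the top view and about 3 mm from the side view, so it is inside the 8 mm limit. The automatic mask in the top view caught only part of the plate. These figures therefore rest on outlines I read by hand.
- **Bystanders:** Between the first and last side pictures the jar and pick box shifted by less than 1 pixel. The cheese block's mask centroid moved by about 1 pixel, and a small second patch of it was missing from the last picture. I take that as shading.
- **Disagreement:** The centroid of the middle purple look-alike's mask moved by about 5 pixels between those pictures. That may be the gripper hiding part of it or its shadow, because the hand stayed well clear of that piece. I did not look again to confirm it. The red look-alike did not show up in either mask, so I did not check it.

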